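# Release the eccentric cam lock and push the sample slide home

### The arm

A 6-joint arm with a two-finger parallel gripper is mounted at the origin on the work surface. World frame = base frame: x ahead of the robot, y to its left, z up, the work surface at z = 0. Lengths are in m, angles in rad, forces in N, time in s.
With the tool pointing down it reaches from about 0.25 to 0.8 m from the base axis. Payload 3.9 kg.
Tool frame: the origin (TCP) lies at the very end of the fingers, on their centre line; the grasp point (between the pads) lies 19 mm behind it; z points along the fingers, y is the line along which they close (so a half turn about z gives the same grasp; the last joint's range is limited). The gripper opens to 85 mm and grips with 20 to 120 N. Pads are 22 mm wide; open, the fingers measure 114 mm over their backs; the gripper's body (76 mm by 85 mm) begins 54 mm behind the grasp point. The pads swing forward as they close: fully open they stand 13 mm farther back than shut.
Start: joints at [-1.227, 0.26, -0.138, 1.173, 0, 1.571], TCP at [0.177, -0.494, 0.231] pointing down, gripper open.
Joint ranges: [-2.78, 2.78], [-0.83, 1.72], [-1.28, 1.37], [-1.9, 2.12], [-1.57, 1.48], [-3.14, 3.14]. Speed limits (rad/s): [2.57, 2.57, 3.14, 3.14, 3.14, 3.14].

### API

Orientations are given as a 3x3 rotation matrix whose columns are the frame's x, y, z axes.
In Python, from workcell import monitor, eyes, finish_job gives the robot as it stands.
- The arm moves only by the tool arm_command, never from a script. Its argument "commands" is a list of rows, each a list of 3 entries, a list of its own where there are three numbers: the turn, a rotation vector about the tool's x, y, z in rad, then the shift along the tool's x, y, z in cm, then the finger opening in cm, from 0 to 8.54. A call has 1 to 5 rows; each row is the pose to reach, as a shift and turn from the pose commanded when the call began, along the tool's axes at that moment; what a row does not reach only later rows make up. A row lasts 1/10 s, in which the tool goes at most 50 mm and 8.59 degrees, less where a joint would pass 70% of its speed; a pose out of reach is approached as far as the arm can. A call with a gripper value outside its range is refused whole. The fingers move at their own pace and stop on an object; the grip force is fixed at half the most. Time passes only in rows, so rows that repeat a pose let the fingers close. It gives the time, the measured TCP pose, the force, the opening and the grip force at its end, in the units of the state.
- monitor.get_obs(): the state, without advancing time (a new reading comes with each control period).
- eyes.snapshot(name): name is "side" or "top"; returns the picture (400x640x3 uint8, red, green, blue); there is no depth.
- eyes.get_calibration(name): a dict with "vfov" (degrees; the focal length in pixels is half the picture's height over the tangent of half this angle, whatever the lens; pixels are square), "cx", "cy" (the principal point, pixels), "R" (3x3) and "t" (3): a world point X has camera coordinates R X + t. Camera axes: x right, y down, z forward; pixel columns grow to the right and rows downward; lengths in m; the calibration is good to about 2 mm. A picture is of the moment at which its call begins. get_calibration takes no time and is no camera call.
- finish_job(): hands the job in; it is judged then, once.
The state is a dict: "clock": time; "q": joint angles; "joint_velocities": joint speeds; "joint_torque": joint torques, N m; "tcp_pos": TCP position; "orientation": TCP orientation; "force": force on the tool from outside, world axes, zero at the start; "torque": the same for the moment, N m; "gripper_width": finger opening in m; "gripper_force": force on a finger pad.
Only numpy, scipy, OpenCV 4.12 (cv2) and the standard library are available. Lean on these libraries where they do the work, as an engineer would, in place of code of your own. Each camera call takes 0.05 s, during which the arm holds its last target. There are 200 camera calls.

### The job

On the dark lab bench, free the sample slide and send it to its reading position: push the brass cam lever round clockwise (seen from above) until the cam's low point faces the slide, which is when the lever stands square to the slide's travel on the side away from the white reader; only then push the slide by its rear end forward until it rests fully home against the cam. Only push with the fingers: do not pinch the lever, do not touch or lift the sample jar riding in the slide, and leave the bottle, beaker and funnel where they stand. Finish with the lever still square and the robot clear.

Things in the scene. Friction and masses are not known exactly. Their poses are not given: they have to be found in the camera images.
- fixture: Fixed aluminium base plate, 12 mm high, 116 mm wide, from x = -205 to +55 mm. Origin: on the cam pivot's vertical axis, at the table surface. +x: the way the slide is pushed forward (roughly away from the robot), +y to the left of it (the reader's side), z up. Two fixed guide strips beside the slide stand 26 mm over the table.
- reader (a point): Centre of the top of the fixed white optical reader, a box 54 mm (fixture x) by 47 mm (y), 85 mm high, left of the slide: centred 51 mm behind the cam pivot and 92 mm to +y of it.
- cam (a joint): Turn of cam and lever, rad, anticlockwise from above. 0 = low point faces the slide: the lever points along the fixture's -y. At a the lever points along (sin a, -cos a) in fixture x, y. Starts at 1.4 to 2.6; stops at -0.6 and 2.7, no click at 0 (within 0.3 is good). Stays where left; takes 3 to 4 N at 75 mm from the pivot.
- cam_centre (a point): Centre of the eccentric steel cam disc, radius 32 mm, 22 to 42 mm over the table; this centre lies 16 mm off the pivot axis. The cam's low point is the rim nearest the pivot, on the side opposite this centre. Unless it faces the slide, the cam blocks the slide's way.
- lever_tip (a point): Middle of the outer end of the cam lever, 61 mm over the table, 95 mm from the pivot. The lever is a straight upright brass blade lying radially on top of the cam from 3 to 95 mm from the pivot axis, 12 mm thick, its lower edge 42 mm and its top edge 80 mm over the table. Fingers pressing on both its faces at once count as pinching.
- slide (a joint): Travel of the slide along the fixture's +x, m: 0 = back (start); about 0.034 = fully home, touching the cam at its low point. It moves against about 3 N of friction and stays where it is left.
- push_face (a point): Centre of the slide's flat upright rear face (the end nearest the robot), 38 mm over the table; the face is 90 mm wide, from 14 to 62 mm over the table, with a thin black pad. The slide is an aluminium block with a black top, 110 mm long. Axes as the fixture's. At the start 160 mm behind the cam pivot.
- seat (a point): Floor centre of the round recess (44 mm across, 12 mm deep) in the slide's top that holds the jar; 75 mm ahead of the rear face, 50 mm over the table.
- sample_jar: Centre of the underside of the loose amber glass sample jar, 42 mm across, 50 mm tall, standing in the recess (its top 100 mm over the table). It rides with the slide.
- reagent_bottle: Loose amber bottle, 60 mm across, 130 mm tall, right of the slide. Origin: centre of its underside. Bystander.
- beaker: Loose glass beaker, 68 mm across, 85 mm tall, left of the cam. Origin: centre of its underside. Bystander.
- funnel: Loose yellow plastic funnel standing mouth down, 80 mm across, 85 mm tall, left of the slide's rear. Origin: centre of its underside. Bystander.
Not all that is in view belongs to the job. Several things have the shape of the sample_jar; the one meant has the colours described above.

How it is judged:
On the way, in this order (a step that is already met when the one before it is completed fails the run):
1. the cam is turned to its low point (within 0.3 rad) while the slide is still back (less than 12 mm forward) (value of joint cam between -0.3 and 0.3 rad and value of joint slide below 0.012 m), for 0.2 s.
2. the slide is pushed home against the cam (at least 31 mm forward) (value of joint cam between -0.3 and 0.3 rad and value of joint slide above 0.031 m), for 0.2 s.
At the end, for the whole second after the job is handed in: The cam is within 0.3 rad of its low point, the slide is at least 31 mm forward (home is 34) and at rest, the jar stands upright in its recess (within 7 mm), and bottle, beaker and funnel stand upright within 30 mm of where they were (all of step 2 and velocity of joint slide between -0.005 and 0.005 m/s and distance between sample_jar and seat below 0.007 m and angle between sample_jar's own z axis and vertical below 0.15 rad and distance of each of reagent_bottle, beaker, funnel from where it was at the start of the episode below 0.03 m and angle between each of reagent_bottle, beaker, funnel's own z axis and vertical below 0.2 rad); the robot touches nothing.
It fails at once if the slide is pushed forward (over 12 mm) while the cam is not at its low point (over 0.5 rad off) (value of joint slide above 0.012 m and (value of joint cam above 0.5 rad or value of joint cam below -0.5 rad)).
It fails at once if the lever is pinched (fingers press on both faces at once, over 1 N each) (contact force between the fingers and cam_c1 above 1 N and contact force between the fingers and cam_c2 above 1 N).
It fails at once if the sample jar is touched by the robot (over 1 N) (contact force between any of the fingers, the arm and sample_jar above 1 N).
It fails at once if the sample jar is lifted more than 8 mm out of its recess or tipped (z of sample_jar in the frame of seat above 0.008 m or angle between sample_jar's own z axis and vertical above 0.3 rad).
It fails at once if a bystander is lifted, tipped or pushed more than 30 mm (distance of any of reagent_bottle, beaker, funnel from where it was at the start of the episode above 0.03 m or angle between any of reagent_bottle, beaker, funnel's own z axis and vertical above 0.3 rad or height (world z) of any of reagent_bottle, beaker, funnel above 0.015 m).
It also fails if it takes over 58 s, if anything falls off the work surface, if the arm or the gripper's body presses on something with over 40 N, if the wrist force passes 120 N, or if a joint passes its speed limit or range.

## Working session

There is one attempt and no reset: what is moved stays moved. The work goes in short steps, Python scripts to look and compute and a tool call to move; the robot and the scene stay as the last step left them, time stands still between calls to the robot, and variables do not carry over. Pictures are saved under pics/ and viewed, at most 10 in all, crops included, and the job is handed in when it is done.

Besides the shell and the picture viewer there is one more tool, called after "Call:" in YAML: its name, and indented under it one key for each argument. arm_command: Moves the arm, as the interface text tells. Its arguments: {"type":"object","properties":{"commands":{"type":"array"}},"required":["commands"]}

```bash
mkdir -p pics; python3 - <<'E'
from workcell import monitor, eyes
import cv2
for n in ("top","side"):
    im=eyes.snapshot(n); cv2.imwrite(f"pics/{n}0.png",im[:,:,::-1])
    c=eyes.get_calibration(n); print(n,c)
o=monitor.get_obs(); print(o)
E
```

```text
top {'vfov': 43.289780020428, 'cx': 318.15635865229547, 'cy': 204.5271125427716, 'R': array([[-0.0107063 , -0.99991715,  0.00714684],
       [-0.98673032,  0.00940654, -0.16209502],
       [ 0.16201436, -0.00878744, -0.98674927]]), 't': array([0.0485746 , 0.52334228, 1.20529986])}
side {'vfov': 54.5727666976941, 'cx': 317.9054916008069, 'cy': 199.00536289779112, 'R': array([[ 0.99449989, -0.1044304 , -0.00801669],
       [-0.08363082, -0.7456787 , -0.66103643],
       [ 0.06305442,  0.65807109, -0.75031099]]), 't': array([-0.54125347,  0.13087036,  0.99476013])}
{'clock': 0.1, 'q': array([-1.22698129e+00,  2.60621056e-01, -1.39215020e-01,  1.17268494e+00,
       -1.29595077e-05,  1.57078611e+00]), 'joint_velocities': array([-1.14528462e-03, -1.19269168e-03,  3.39850166e-03, -3.67653093e-05,
       -8.91718722e-04, -1.05937187e-03]), 'joint_torque': array([-1.76949547e-04, -4.06508875e+01,  2.54528064e+01,  1.01124606e-02,
       -4.92972345e-05, -7.99515504e-06]), 'tcp_pos': array([ 0.17676426, -0.49371882,  0.23055617]), 'orientation': array([[ 9.41472090e-01,  3.37090420e-01, -5.93559968e-04],
       [ 3.37090942e-01, -9.41470698e-01,  1.61937988e-03],
       [-1.29418725e-05, -1.72468465e-03, -9.99998513e-01]]), 'force': array([-0.48614756, -0.35039727, -1.23096001]), 'torque': array([-0.00647429, -0.02300021,  0.0154791 ]), 'gripper_force': 0.0, 'gripper_width': 0.0854170762160756}
```

View pics/top0.png

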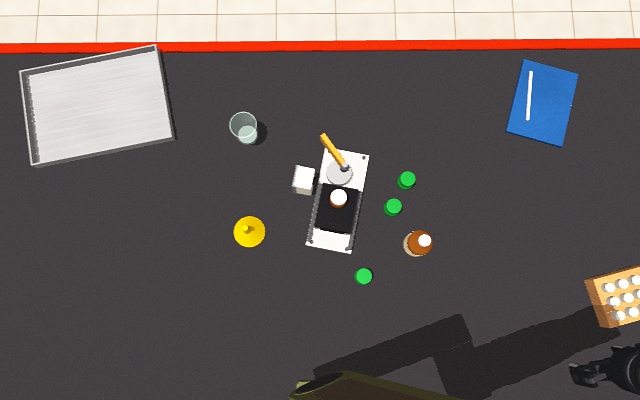

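View pics/side0.png

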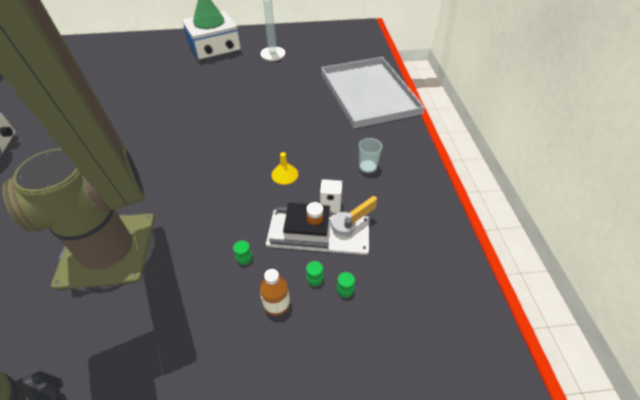

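The top view shows the plate with corners near (322,148), (369,156), (351,252) and (306,244). The lever runs from (345,167) to (322,135), and the amber jar with its white cap is at (339,198). Three jars look alike but are green: (407,180), (393,207) and (364,276). The jar in the slide's recess is the amber one, so it is the sample jar. The reader is at (304,180), the bottle at (420,243), the beaker at (244,128) and the funnel at (249,232).

```bash
cat > h.py <<'E'
import numpy as np, cv2
from workcell import monitor, eyes
def cam(n):
    c=eyes.get_calibration(n); return c,200/np.tan(np.radians(c['vfov']/2))
def ray(n,u,v,z):
    c,f=cam(n); R,t=np.array(c['R']),np.array(c['t'])
    o=-R.T@t; d=R.T@np.array([(u-c['cx'])/f,(v-c['cy'])/f,1]); return o+d*(z-o[2])/d[2]
def pix(n,X):
    c,f=cam(n); p=c['R']@np.array(X)+c['t']; return np.array([c['cx']+f*p[0]/p[2],c['cy']+f*p[1]/p[2]])
E
python3 - <<'E'
from h import *
im=cv2.imread('pics/top0.png'); 
h=cv2.cvtColor(im,cv2.COLOR_BGR2HSV)
# light plate region
m=((h[...,1]<60)&(h[...,2]>150)).astype(np.uint8); m[:140]=0;m[260:]=0;m[:,:318]*=(np.arange(400)>200)[:,None].astype(np.uint8);m[:,:300]=0;m[:,375:]=0
pts=cv2.findNonZero(m); r=cv2.minAreaRect(pts); b=cv2.boxPoints(r); print(b)
W=[ray('top',*p,.012) for p in b]; print(np.round(W,4)); print([np.linalg.norm(W[i]-W[i-1]).round(4) for i in range(4)])
l=((h[...,0]>10)&(h[...,0]<28)&(h[...,1]>130)&(h[...,2]>150)).astype(np.uint8); l[:,:312]=0;l[:,355:]=0;l[:125]=0;l[180:]=0
print('lever',cv2.boxPoints(cv2.minAreaRect(cv2.findNonZero(l))))
c=im[120:265,280:450]; c=cv2.resize(c,None,fx=4.1,fy=4.1,interpolation=cv2.INTER_CUBIC); cv2.imwrite('pics/crop0.png',c)
E
```

```text
[[304.88464 244.57693]
 [324.57697 146.11539]
 [370.15387 155.23077]
 [350.46155 253.69232]]
[[ 0.4275  0.0773  0.012 ]
 [ 0.6818  0.0248  0.012 ]
 [ 0.6565 -0.0926  0.012 ]
 [ 0.4036 -0.0364  0.012 ]]
[np.float64(0.1162), np.float64(0.2596), np.float64(0.12), np.float64(0.259)]
lever [[318.2243  136.25781]
 [324.18964 132.03238]
 [345.02197 161.44278]
 [339.05664 165.66821]]
```

View pics/crop0.png

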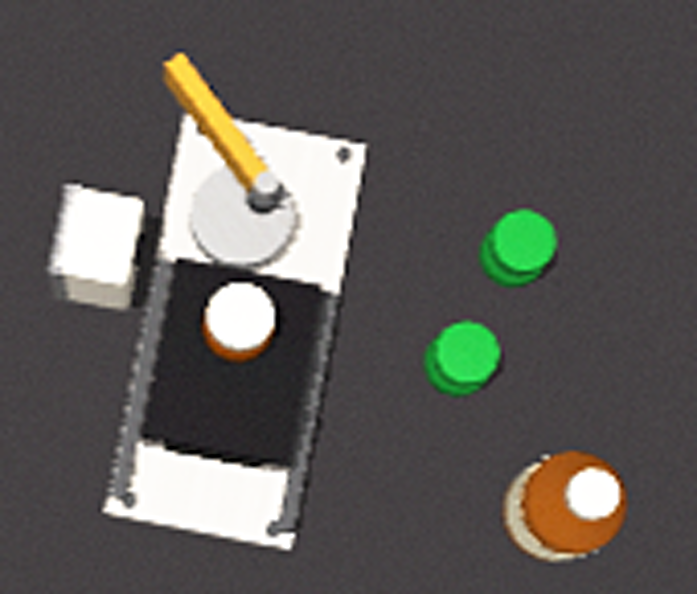

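The crop confirms it: the amber jar with the white cap sits in the black slide, and the green jars are decoys. The lever pivots at about (344.6,166.3) and points forward-left.

```bash
cat >> h.py <<'E'
P=np.array([0.6156,-0.0225]); a0=np.arctan2(-.0545,.2535); X=np.array([np.cos(a0),np.sin(a0)]); Y=np.array([-X[1],X[0]])
fx=lambda w:np.round(np.array([(w[:2]-P)@X,(w[:2]-P)@Y])*1000,0)
fw=lambda x,y:P+X*x/1000+Y*y/1000
E
python3 - <<'E'
from h import *
tip=ray('top',321.2,134.1,.08); inn=ray('top',342,163.6,.08); d=tip-inn
print('tip',fx(tip),'inner',fx(inn)); t=fx(tip); print('a',np.arctan2(t[0],-t[1]), np.arctan2(d[:2]@X,-d[:2]@Y))
for n,u,v,z in [('reader',304-1,178,.085),('jar',338.5,197,.1),('bottle',418,243,.09),('beaker',243,124,.085),('funnel',249,232,.02),('green',407,180,.045),('green',393,207,.045)]:
    print(n,fx(ray('top',u,v,z)))
for x,y in [(58,95),(0,0),(-180,0)]: print(fw(x,y))
# side check of lever tip and pivot
print(pix('side',[*fw(*t),.08]),pix('side',[*fw(0,0),.08]),pix('side',[*fw(-160,0),.038]))
o=monitor.get_obs(); T=o['orientation']; print('to (30,100) in tool cm',T.T@(np.array([*fw(0,0),.2])-o['tcp_pos'])*100)
E
```

```text
tip [64. 72.] inner [1. 7.]
a 2.4149503129080676 2.3689532332989804
reader [-54.  93.]
jar [-86.  -0.]
bottle [-154. -205.]
beaker [ 49. 264.]
funnel [-203.  201.]
green [   1. -160.]
green [ -73. -138.]
[0.69227216 0.05818693]
[ 0.6156 -0.0225]
[0.439621   0.01533375]
[373.67454451 196.80750809] [347.29302882 216.50874893] [284.61793368 221.84266472]
to (30,100) in tool cm [ 57.19955882 -29.56586896   3.10587277]
```

Call:
arm_command:
  commands:
    - [[0, 0, 0.15], [4, -2, 0], 0]
    - [[0, 0, 0.3], [8, -4.5, 0], 0]
    - [[0, 0, 0.42], [12, -6.5, 0], 0]
    - [[0, 0, 0.555], [16, -9, 0], 0]
    - [[0, 0, 0.555], [20, -11, 0], 0]

```text
clock: 0.6
tcp_pos: [0.3281, -0.3221, 0.231]
orientation: [[0.977, -0.213, -0.001], [-0.213, -0.977, 0.0], [-0.001, -0.0, -1.0]]
force: [0.6, -0.5, 0.3]
gripper_width: 0.0123
gripper_force: 0.0
```

```bash
cat >> h.py <<'E'
def st(x,y,z):
    o=monitor.get_obs(); T=o['orientation']
    print('t',o['clock'],'q',o['q'].round(2),'fix',fx(o['tcp_pos']),o['tcp_pos'][2].round(4),'F',o['force'].round(1),'w',round(o['gripper_width'],3))
    print('tool x,y in fixture',[(T[:2,i]@X).round(3) for i in (0,1)],[(T[:2,i]@Y).round(3) for i in (0,1)],'tz',T[2,2].round(4))
    print('go',(T.T@(np.array([*fw(x,y),z])-o['tcp_pos'])*100).round(1))
E
python3 -c "
from h import *
st(30,82,.2)"
```

```text
t 0.6 q [-0.78  0.15 -0.28  1.14 -0.    2.58] fix [-218. -353.] 0.231 F [ 0.6 -0.5  0.3] w 0.012
tool x,y in fixture [np.float64(1.0), np.float64(-0.003)] [np.float64(-0.003), np.float64(-1.0)] tz -1.0
go [ 24.7 -43.6   3.1]
```

Call:
arm_command:
  commands:
    - [[0, 0, -0.14], [2, -4, 0], 0]
    - [[0, 0, -0.28], [4, -8, 0], 0]
    - [[0, 0, -0.42], [6, -12, 0], 0]
    - [[0, 0, -0.56], [8, -16, 0], 0]
    - [[0, 0, -0.7], [10, -20, 0], 0]

```text
clock: 1.1
tcp_pos: [0.4682, -0.1473, 0.231]
orientation: [[0.88, 0.475, -0.001], [0.475, -0.88, 0.0], [-0.0, -0.0, -1.0]]
force: [0.0, -0.9, 0.1]
gripper_width: -0.0
gripper_force: 0.0
```

```bash
python3 -c "
from h import *
st(30,82,.2)"
```

```text
t 1.1 q [-0.3   0.2  -0.22  1.15 -0.    2.34] fix [-118. -153.] 0.231 F [ 0.  -0.9  0.1] w -0.0
tool x,y in fixture [np.float64(0.761), np.float64(0.649)] [np.float64(0.649), np.float64(-0.761)] tz -1.0
go [26.5 -8.3  3.1]
```

Call:
arm_command:
  commands:
    - [[0, 0, -0.14], [4.5, -1.4, 0], 0]
    - [[0, 0, -0.28], [9, -2.8, 0], 0]
    - [[0, 0, -0.42], [13.5, -4.2, 0], 0]
    - [[0, 0, -0.56], [18, -5.6, 0], 0]
    - [[0, 0, -0.7], [22.5, -7, 0], 0]

```text
clock: 1.6
tcp_pos: [0.6342, 0.0201, 0.2307]
orientation: [[0.367, 0.93, -0.001], [0.93, -0.367, -0.0], [-0.001, -0.001, -1.0]]
force: [0.8, -0.9, 0.5]
gripper_width: 0.0002
gripper_force: 0.0
```

```bash
python3 -c "
from h import *
st(30,82,.2)"
```

```text
t 1.6 q [ 0.03  0.45  0.15  1.27 -0.    1.98] fix [ 9. 46.] 0.2307 F [ 0.8 -0.9  0.5] w 0.0
tool x,y in fixture [np.float64(0.163), np.float64(0.987)] [np.float64(0.987), np.float64(-0.163)] tz -1.0
go [3.9 1.5 3.1]
```

Call:
arm_command:
  commands:
    - [[0, 0, -0.1], [3.9, 1.5, 0], 0]
    - [[0, 0, -0.164], [3.9, 1.5, 3], 0]
    - [[0, 0, -0.164], [3.9, 1.5, 7], 0]
    - [[0, 0, -0.164], [3.9, 1.5, 10], 0]
    - [[0, 0, -0.164], [3.9, 1.5, 11], 0]

```text
clock: 2.1
tcp_pos: [0.6587, 0.049, 0.1167]
orientation: [[0.216, 0.976, -0.008], [0.976, -0.216, -0.001], [-0.002, -0.008, -1.0]]
force: [-0.8, 0.4, -0.5]
gripper_width: 0.0001
gripper_force: 0.0
```

```bash
python3 -c "
from h import *
st(30,82,.05)
a=eyes.snapshot('top')[80:280,220:460,::-1];b=eyes.snapshot('side')[100:300,220:460,::-1]
cv2.imwrite('pics/c1.png',cv2.resize(np.vstack([a,b]),None,fx=1.5,fy=1.5) if 0 else cv2.resize(np.hstack([a,b]),(800,333)))"
```

```text
t 2.1 q [ 0.07  0.56  0.03  1.05 -0.    1.86] fix [27. 79.] 0.1167 F [-0.8  0.4 -0.5] w 0.0
tool x,y in fixture [np.float64(0.006), np.float64(1.0)] [np.float64(1.0), np.float64(-0.006)] tz -1.0
go [0.3 0.3 6.7]
```

View pics/c1.png

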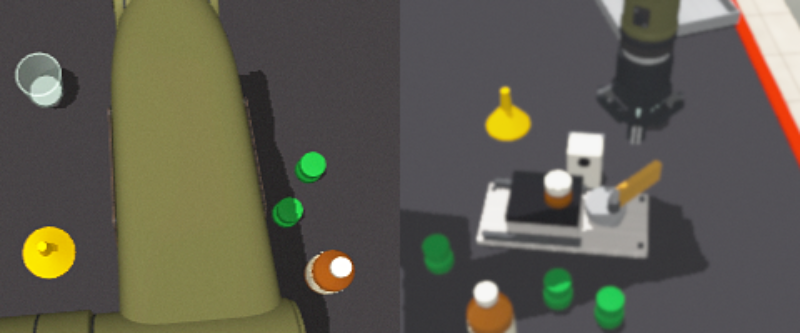

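The side view shows the closed fingertips behind the lever on its left, with the reader and beaker well clear. Next I go down to push height.

Call:
arm_command:
  commands:
    - [[0, 0, 0], [0.3, 0.2, 3], 0]
    - [[0, 0, 0], [0.3, 0.2, 5], 0]
    - [[0, 0, 0], [0.3, 0.2, 6.5], 0]
    - [[0, 0, 0], [0.3, 0.2, 6.5], 0]

```text
clock: 2.6
tcp_pos: [0.6641, 0.0513, 0.0561]
orientation: [[0.217, 0.976, -0.001], [0.976, -0.217, -0.0], [-0.0, -0.001, -1.0]]
force: [-0.3, -0.3, -0.1]
gripper_width: -0.0003
gripper_force: 0.0
```

```bash
python3 -c "
from h import *
st(34,67,.052)"
```

```text
t 2.6 q [ 0.08  0.61 -0.05  0.92 -0.    1.87] fix [32. 82.] 0.0561 F [-0.3 -0.3 -0.1] w -0.0
tool x,y in fixture [np.float64(0.006), np.float64(1.0)] [np.float64(1.0), np.float64(-0.006)] tz -1.0
go [-1.5  0.2  0.4]
```

Call:
arm_command:
  commands:
    - [[0, 0, 0], [-1.5, 0.2, 0.3], 0]
    - [[0, 0, 0], [-2.4, 1.4, 0.3], 0]
    - [[0, 0, 0], [-3.4, 2.5, 0.3], 0]
    - [[0, 0, 0], [-4.6, 3.3, 0.3], 0]
    - [[0, 0, 0], [-6.0, 3.9, 0.3], 0]

```text
clock: 3.1
tcp_pos: [0.6906, -0.0164, 0.0535]
orientation: [[0.216, 0.976, 0.001], [0.976, -0.216, 0.001], [0.001, 0.001, -1.0]]
force: [-2.3, 3.8, -0.3]
gripper_width: 0.0
gripper_force: 1.9
```

```bash
python3 -c "
from h import *
st(74,-7,.052)
b=eyes.snapshot('side')[150:280,250:420,::-1]
cv2.imwrite('pics/c2.png',cv2.resize(b,None,fx=3.5,fy=3.5))"
```

```text
t 3.1 q [-0.02  0.65  0.02  0.95  0.    1.76] fix [72. 22.] 0.0535 F [-2.3  3.8 -0.3] w 0.0
tool x,y in fixture [np.float64(0.006), np.float64(1.0)] [np.float64(1.0), np.float64(-0.006)] tz -1.0
go [-2.9  0.2  0.2]
```

View pics/c2.png

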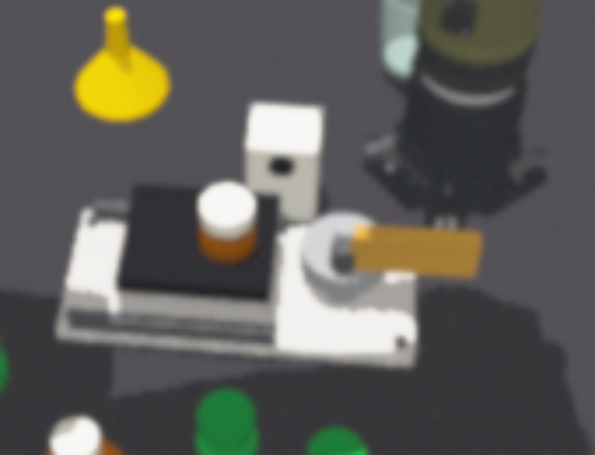

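The side view shows the finger pushing on the lever's left face. The lever (350–480,250 in the crop) now points about along +x, so I continue round the arc.

Call:
arm_command:
  commands:
    - [[0, 0, 0], [-1.4, 0.3, 0], 0]
    - [[0, 0, 0], [-2.9, 0.3, 0], 0]
    - [[0, 0, 0], [-4.4, 0, 0], 0]
    - [[0, 0, 0], [-5.8, -0.6, 0], 0]
    - [[0, 0, 0], [-7.0, -1.5, 0], 0]

```text
clock: 3.65
tcp_pos: [0.6627, -0.0814, 0.0543]
orientation: [[0.217, 0.976, 0.006], [0.976, -0.217, 0.0], [0.002, 0.006, -1.0]]
force: [2.8, 4.1, 0.4]
gripper_width: 0.0
gripper_force: 2.1
```

```bash
python3 -c "
from h import *
st(36,-65,.052)"
```

```text
t 3.65 q [-0.12  0.61 -0.05  0.9   0.    1.67] fix [ 58. -48.] 0.0543 F [2.8 4.1 0.4] w 0.0
tool x,y in fixture [np.float64(0.007), np.float64(1.0)] [np.float64(1.0), np.float64(-0.007)] tz -1.0
go [-1.7 -2.2  0.2]
```

Call:
arm_command:
  commands:
    - [[0, 0, 0], [-1.1, -1.2, 0], 0]
    - [[0, 0, 0], [-1.7, -2.1, 0], 0]
    - [[0, 0, 0], [-2.2, -3.1, 0], 0]
    - [[0, 0, 0], [-2.2, -3.1, 0], 0]

```text
clock: 4.05
tcp_pos: [0.6239, -0.0967, 0.0539]
orientation: [[0.217, 0.976, 0.0], [0.976, -0.217, -0.002], [-0.002, 0.001, -1.0]]
force: [1.8, -0.2, -0.1]
gripper_width: -0.0006
gripper_force: 0.2
```

```bash
python3 -c "
from h import *
st(20,-72,.052)
b=eyes.snapshot('side')
cv2.imwrite('pics/c3.png',cv2.resize(b[150:280,250:420,::-1],None,fx=4,fy=4))
for a in(0,.2,.4): print(a,[(pix('side',[*fw(r*np.sin(a),-r*np.cos(a)),.08])-[250,150]).round(1)*4 for r in(3,95)])"
```

```text
t 4.05 q [-0.15  0.55 -0.15  0.86 -0.    1.64] fix [ 24. -71.] 0.0539 F [ 1.8 -0.2 -0.1] w -0.001
tool x,y in fixture [np.float64(0.007), np.float64(1.0)] [np.float64(1.0), np.float64(-0.007)] tz -1.0
go [-0.1 -0.4  0.2]
0 [array([388.8, 270. ]), array([379.6, 393.6])]
0.2 [array([390., 270.]), array([412.8, 393.6])]
0.4 [array([390.8, 269.6]), array([444.4, 388.4])]
```

View pics/c3.png

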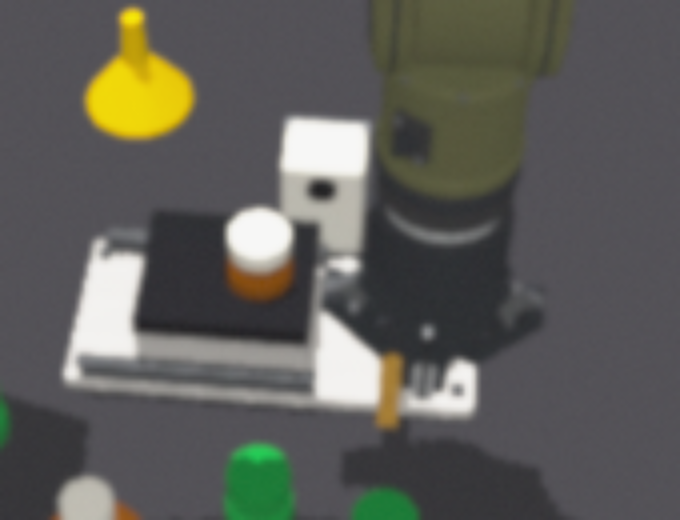

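The side view shows the lever with its tip at about x=389 in the crop. I predicted x=380 for a=0 and 413 for a=0.2, so the angle is about 0.05 rad. I back off, lift and go behind the slide.

Call:
arm_command:
  commands:
    - [[0, 0, 0], [0, 2, 0], 0]
    - [[0, 0, 0], [0, 2, -4], 0]
    - [[0, 0, 0], [0, 2, -8.5], 0]
    - [[0, 0, 0], [0, 2, -13], 0]
    - [[0, 0, 0], [1, 0, -14.5], 0]

```text
clock: 4.6
tcp_pos: [0.6306, -0.0874, 0.203]
orientation: [[0.218, 0.976, 0.008], [0.976, -0.218, -0.003], [-0.001, 0.009, -1.0]]
force: [-0.3, 1.7, -0.3]
gripper_width: -0.0002
gripper_force: 0.0
```

Call:
arm_command:
  commands:
    - [[0, 0, 0], [1.5, -4.5, 0], 0]
    - [[0, 0, 0], [3, -9, 0], 0]
    - [[0, 0, 0], [4.5, -13.5, 0], 0]
    - [[0, 0, 0], [6, -18, 0], 0]
    - [[0, 0, 0], [6, -22, 0], 0]

```text
clock: 5.1
tcp_pos: [0.4223, 0.0216, 0.1977]
orientation: [[0.214, 0.977, -0.002], [0.977, -0.214, -0.001], [-0.001, -0.002, -1.0]]
force: [0.2, 0.1, -0.6]
gripper_width: 0.0
gripper_force: 0.0
```

```bash
python3 -c "
from h import *
st(-195,0,.042)
a=eyes.snapshot('top')[80:280,220:460,::-1];b=eyes.snapshot('side')[100:300,220:460,::-1]
cv2.imwrite('pics/c4.png',cv2.resize(np.hstack([a,b]),(800,333),interpolation=cv2.INTER_CUBIC))"
```

```text
t 5.1 q [ 0.05  0.11 -0.42  1.04 -0.    1.84] fix [-198.    3.] 0.1977 F [ 0.2  0.1 -0.6] w 0.0
tool x,y in fixture [np.float64(0.004), np.float64(1.0)] [np.float64(1.0), np.float64(-0.004)] tz -1.0
go [-0.2  0.4 15.6]
```

View pics/c4.png

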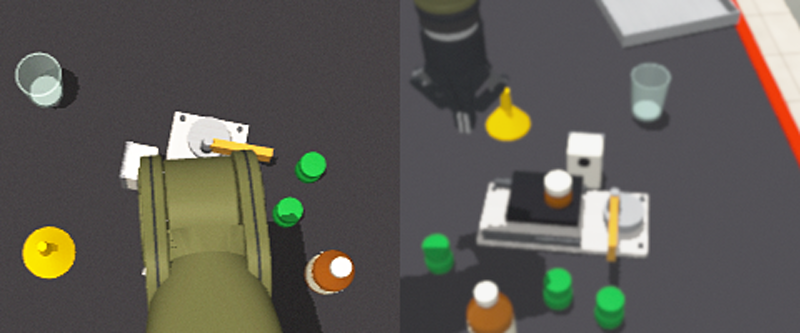

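The lever is square: in the top view its slope of 0.17 matches the front plate edge at 0.18. The slide is still back. Now I go down behind it.

Call:
arm_command:
  commands:
    - [[0, 0, 0], [-0.2, 0, 4.5], 0]
    - [[0, 0, 0], [-0.2, 0, 9], 0]
    - [[0, 0, 0], [-0.2, 0, 13.5], 0]
    - [[0, 0, 0], [-0.2, 0, 15.5], 0]
    - [[0, 0, 0], [-0.2, 0, 15.5], 0]

```text
clock: 5.7
tcp_pos: [0.4214, 0.0181, 0.0404]
orientation: [[0.216, 0.976, -0.008], [0.976, -0.216, -0.001], [-0.003, -0.008, -1.0]]
force: [-0.9, -0.3, -0.5]
gripper_width: -0.0002
gripper_force: 0.0
```

```bash
python3 -c "
from h import *
st(-160,0,.042)"
```

```text
t 5.7 q [ 0.04  0.28 -0.69  0.62 -0.    1.83] fix [-198.   -1.] 0.0404 F [-0.9 -0.3 -0.5] w -0.0
tool x,y in fixture [np.float64(0.006), np.float64(1.0)] [np.float64(1.0), np.float64(-0.006)] tz -1.0
go [ 0.1  3.8 -0.2]
```

Call:
arm_command:
  commands:
    - [[0, 0, 0], [0, 1, 0], 0]
    - [[0, 0, 0], [0, 1.8, 0], 0]
    - [[0, 0, 0], [0, 2.6, 0], 0]
    - [[0, 0, 0], [0, 3.4, 0], 0]
    - [[0, 0, 0], [0, 4.2, 0], 0]

```text
clock: 6.2
tcp_pos: [0.4661, 0.0095, 0.0439]
orientation: [[0.216, 0.976, -0.0], [0.976, -0.216, 0.0], [0.0, -0.0, -1.0]]
force: [-3.5, 1.2, 2.1]
gripper_width: -0.0
gripper_force: 1.6
```

Call:
arm_command:
  commands:
    - [[0, 0, 0], [0, 0.3, 0], 0]
    - [[0, 0, 0], [0, 0.6, 0], 0]
    - [[0, 0, 0], [0, 0.8, 0], 0]
    - [[0, 0, 0], [0, 0.8, 0], 0]

```text
clock: 6.6
tcp_pos: [0.4738, 0.0077, 0.0433]
orientation: [[0.216, 0.976, 0.0], [0.976, -0.216, -0.0], [-0.0, 0.0, -1.0]]
force: [-0.6, 0.3, -0.3]
gripper_width: 0.0005
gripper_force: 0.6
```

```bash
python3 -c "
from h import *
st(-144,0,.042)
b=eyes.snapshot('side')
cv2.imwrite('pics/c5.png',cv2.resize(b[150:280,250:420,::-1],None,fx=4,fy=4))
for x in(-160,-129,-126): print(x,(pix('side',[*fw(x,-45),.062])-[250,150])*4,(pix('side',[*fw(x+110,-45),.062])-[250,150])*4)"
```

```text
t 6.6 q [ 0.02  0.34 -0.57  0.66 -0.    1.81] fix [-145.   -0.] 0.0433 F [-0.6  0.3 -0.3] w 0.0
tool x,y in fixture [np.float64(0.006), np.float64(1.0)] [np.float64(1.0), np.float64(-0.006)] tz -1.0
go [0.  0.1 0.1]
-160 [123.71391755 320.716657  ] [301.58901158 335.33970006]
-129 [173.52360832 324.81149252] [352.29142801 339.50792621]
-126 [178.35709535 325.20885163] [357.21166434 339.91241694]
```

View pics/c5.png

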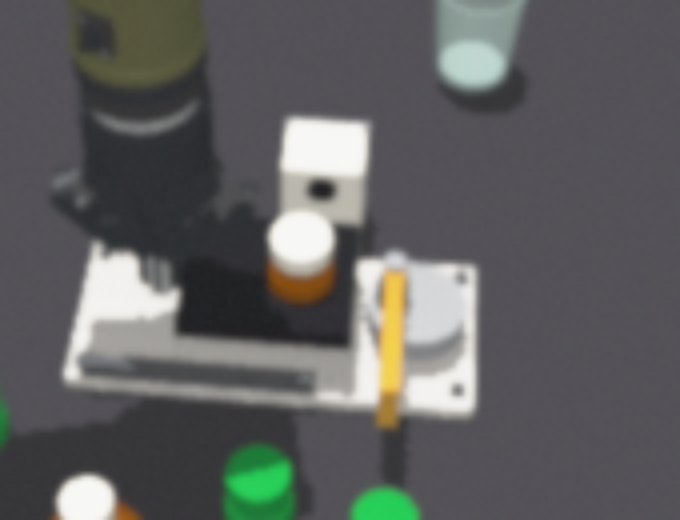

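The side view shows the slide's front edge at about x=352 in the crop. That is about 28–31 mm of travel, and the force shows no stop yet. I push on in small steps.

Call:
arm_command:
  commands:
    - [[0, 0, 0], [0, 0.2, 0], 0]
    - [[0, 0, 0], [0, 0.3, 0], 0]
    - [[0, 0, 0], [0, 0.3, 0], 0]

```text
clock: 6.95
tcp_pos: [0.4764, 0.0071, 0.0433]
orientation: [[0.216, 0.976, -0.0], [0.976, -0.216, -0.0], [-0.0, -0.0, -1.0]]
force: [-1.7, 1.0, 0.3]
gripper_width: -0.0002
gripper_force: 1.0
```

Call:
arm_command:
  commands:
    - [[0, 0, 0], [0, 0.1, 0], 0]
    - [[0, 0, 0], [0, 0.2, 0], 0]
    - [[0, 0, 0], [0, 0.2, 0], 0]

```text
clock: 7.25
tcp_pos: [0.4785, 0.0067, 0.0432]
orientation: [[0.216, 0.976, 0.0], [0.976, -0.216, -0.0], [-0.0, 0.0, -1.0]]
force: [-2.8, 1.1, 1.1]
gripper_width: 0.0
gripper_force: 1.0
```

Call:
arm_command:
  commands:
    - [[0, 0, 0], [0, 0.1, 0], 0]
    - [[0, 0, 0], [0, 0.2, 0], 0]
    - [[0, 0, 0], [0, 0.2, 0], 0]

```text
clock: 7.55
tcp_pos: [0.4805, 0.0062, 0.0433]
orientation: [[0.216, 0.976, 0.0], [0.976, -0.216, -0.0], [-0.0, 0.0, -1.0]]
force: [-1.6, 1.3, -0.1]
gripper_width: 0.0
gripper_force: 1.0
```

```bash
python3 -c "
from h import *
st(-144,0,.042)
b=eyes.snapshot('side')
cv2.imwrite('pics/c6.png',cv2.resize(b[190:260,290:400,::-1],None,fx=7,fy=7,interpolation=cv2.INTER_CUBIC))
for x in(-132,-129,-126): print(x,(pix('side',[*fw(x+110,-45),.062])-[290,190])*7)"
```

```text
t 7.55 q [ 0.01  0.35 -0.56  0.66 -0.    1.8 ] fix [-138.   -0.] 0.0433 F [-1.6  1.3 -0.1] w 0.0
tool x,y in fixture [np.float64(0.006), np.float64(1.0)] [np.float64(1.0), np.float64(-0.006)] tz -1.0
go [ 0.  -0.6  0.1]
-132 [327.90377979 313.43135689]
-129 [336.50999902 314.13887087]
-126 [345.1204126  314.84672965]
```

View pics/c6.png

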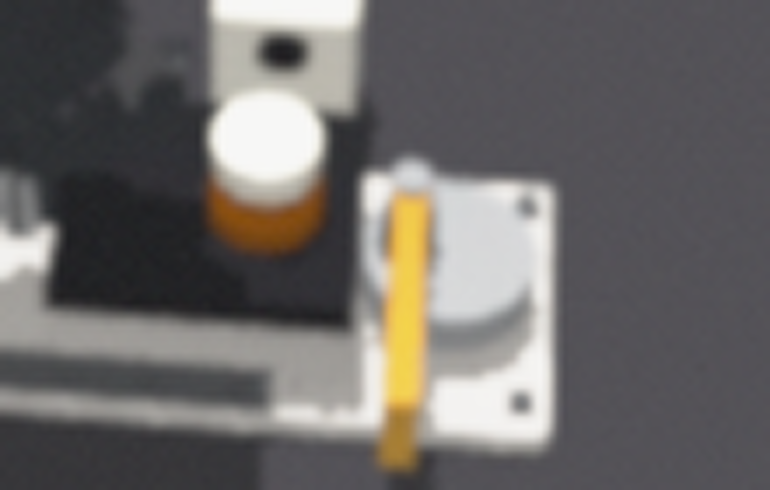

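```bash
cat >> h.py <<'E'
def cap(im):
    h=cv2.cvtColor(im,cv2.COLOR_BGR2HSV); m=((h[...,0]>3)&(h[...,0]<15)&(h[...,1]>150)&(h[...,2]>60)).astype(np.uint8)
    m[:200]=0;m[240:]=0;m[:,:295]=0;m[:,338:]=0
    p=cv2.findNonZero(m).reshape(-1,2); return p.mean(0),len(p),p.min(0),p.max(0)
E
python3 -c "
from h import *
i0=cv2.imread('pics/side0.png'); i1=np.ascontiguousarray(eyes.snapshot('side')[:,:,::-1]); cv2.imwrite('pics/s7.png',i1)
a,b=cap(i0),cap(i1); print(a,b)
print('moved mm',fx(ray('side',*b[0],.065))-fx(ray('side',*a[0],.065)))
# slide front edge (dark->light) row profiles
for r in (226,228,230): print(i0[r,318:350,1],i1[r,318:350,1])
"
```

```text
(array([314.41025641, 220.07692308]), 39, array([307, 216], dtype=int32), array([322, 224], dtype=int32)) (array([327.58333333, 221.44444444]), 36, array([320, 217], dtype=int32), array([335, 225], dtype=int32))
moved mm [33. -1.]
[ 46  46  46  48  48  47  50  47  51  78 123 160 180 166 156 177 201 212
 214 214 214 213 214 214 214 204 165 110  80  73  72  74] [ 36  38  44  50  51  50  49  51  50  51  49  46  43  43  43  43  47  48
  50  49  48  50  70 123 180 197 172 157 182 201 204 198]
[ 49  49  49  48  49  49  49  48  56  85 131 167 197 189 150 135 155 181
 199 208 212 214 215 215 215 214 205 185 154 131 121 120] [ 35  32  35  37  40  44  46  47  48  49  49  48  48  48  50  48  50  50
  49  49  49  53  75 118 167 200 209 204 203 207 208 200]
[ 49  49  51  49  49  49  49  50  62  99 140 178 220 225 189 141 125 129
 143 162 175 185 195 200 204 208 208 207 199 188 178 157] [ 36  35  35  35  35  37  38  43  47  49  48  48  49  51  49  48  50  47
  49  48  50  54  79 110 136 170 199 201 202 206 207 201]
```

The jar and slide have moved about 33 mm. I press on gently until the force rises.

Call:
arm_command:
  commands:
    - [[0, 0, 0], [0, 0.1, 0], 0]
    - [[0, 0, 0], [0, 0.2, 0], 0]
    - [[0, 0, 0], [0, 0.2, 0], 0]

```text
clock: 7.95
tcp_pos: [0.4814, 0.006, 0.0432]
orientation: [[0.216, 0.976, -0.002], [0.976, -0.216, 0.0], [0.0, -0.002, -1.0]]
force: [-4.3, 1.9, 3.1]
gripper_width: 0.0001
gripper_force: 2.4
```

Call:
arm_command:
  commands:
    - [[0, 0, 0], [0, 0.1, 0], 0]
    - [[0, 0, 0], [0, 0.2, 0], 0]
    - [[0, 0, 0], [0, 0.2, 0], 0]

```text
clock: 8.25
tcp_pos: [0.4815, 0.0059, 0.043]
orientation: [[0.216, 0.976, -0.005], [0.976, -0.216, 0.001], [0.0, -0.005, -1.0]]
force: [-8.0, 2.5, 5.3]
gripper_width: -0.0001
gripper_force: 4.2
```

The TCP has stopped at 0.4815 and the force has risen to 8 N, so the slide is home. I back off and lift.

Call:
arm_command:
  commands:
    - [[0, 0, 0], [0, -2, 0], 0]
    - [[0, 0, 0], [0, -4, 0], 0]
    - [[0, 0, 0], [0, -5, -4], 0]
    - [[0, 0, 0], [0, -5, -8], 0]
    - [[0, 0, 0], [0, -5, -12], 0]

```text
clock: 8.75
tcp_pos: [0.4363, 0.0159, 0.1651]
orientation: [[0.216, 0.976, 0.003], [0.976, -0.216, -0.001], [-0.0, 0.003, -1.0]]
force: [1.3, 0.4, -0.1]
gripper_width: -0.0001
gripper_force: 0.0
```

```bash
python3 -c "
from h import *
st(-200,0,.2)
s=np.ascontiguousarray(eyes.snapshot('side')[:,:,::-1]); print('moved',fx(ray('side',*cap(s)[0],.065))-fx(ray('side',*cap(cv2.imread('pics/side0.png'))[0],.065)))
a=eyes.snapshot('top')[80:280,220:460,::-1]
cv2.imwrite('pics/c7.png',cv2.resize(np.hstack([a,s[100:300,220:460]]),(800,333),interpolation=cv2.INTER_CUBIC))"
```

```text
t 8.75 q [ 0.04  0.15 -0.46  0.95 -0.    1.83] fix [-183.   -0.] 0.1651 F [ 1.3  0.4 -0.1] w -0.0
tool x,y in fixture [np.float64(0.006), np.float64(1.0)] [np.float64(1.0), np.float64(-0.006)] tz -1.0
go [ 0.  -1.7 -3.5]
moved [34.  1.]
```

View pics/c7.png

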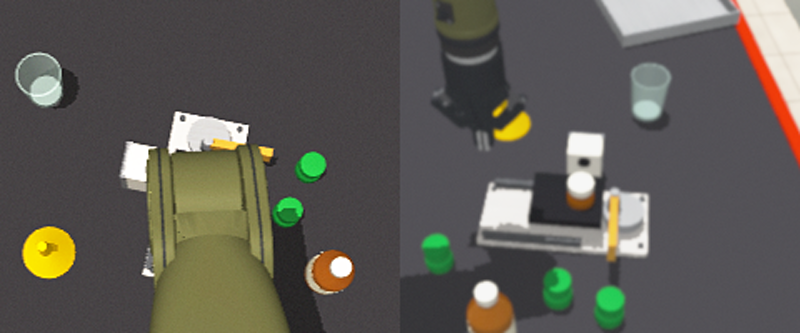

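The slide is home at 34 mm, the lever is square, the bystanders are where they were, and the robot is clear.

```bash
python3 -c "
from workcell import finish_job
print(finish_job())"
```

```text
the job is handed in; nothing more can be done
None
```

I handed the job in with the cam lever square, the slide home at about 34 mm, the jar in its recess, the bottle, beaker and funnel not moved and the robot clear; the hand-in returned no verdict.

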